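Line up the coin holders and lock the row

ROBOT

A 6-joint arm with a two-finger parallel gripper is mounted at the origin on the work surface. World frame = base frame: x ahead of the robot, y to its left, z up, the work surface at z = 0. Lengths are in m, angles in rad, forces in N, time in s.
With the tool pointing down it reaches from about 0.3 to 0.775 m from the base axis. Payload 14.6 kg.
Tool frame: the origin (TCP) lies midway between the tips of the shut fingers; the grasp point (between the pads) lies 19 mm behind it (ctrl.pinch_z is the z of the grasp point in the tool frame, in m); z points along the fingers, y is the line along which they close (so a half turn about z gives the same grasp; the last joint's range is limited). The gripper opens to 94 mm and grips with 3 to 60 N. Pads are 16 mm wide; open, the fingers measure 119 mm over their backs; the gripper's body (75 mm by 177 mm) begins 78 mm behind the grasp point.
Start: joints at [-1.241, 0.3, 1.521, -0, 1.321, -0.067], TCP at [0.213, -0.507, 0.205] pointing down, gripper open.
Joint ranges: [-3.03, 3.03], [-0.79, 2.21], [0.23, 2.52], [-1.04, 4.18], [0, 3.07], [-2.55, 2.55]. Speed limits (rad/s): [2.22, 2.22, 2.57, 3.14, 3.14, 3.14].

INTERFACE

Orientations are given as [roll, pitch, yaw] about the fixed x, y, z axes, in that order (R = Rz(yaw) Ry(pitch) Rx(roll)).
In Python, from station import ctrl, camera, ticket gives the robot as it stands. The module is installed in compiled form; this text tells all that it offers.
- The arm moves only by the shell command python3 -m inch 'ROWS' [FORCE]. ROWS is text: rows parted by semicolons, each of 7 numbers parted by spaces: the opening, from -1 (shut) to 1 (fully open), then the shift along the tool's x, y, z in units of 0.03 m (1.0 is 0.03 m), then the turn, a rotation vector about the tool's x, y, z in units of 10 degrees (1.0 is 10 degrees). In form: grip dx dy dz rx ry rz; .... A call has 1 to 10 rows; each row shifts and turns the commanded pose from where the row before left it, along the tool's axes as they then stand; what a row does not reach is not made up. A row lasts 1/8 s, in which the tool goes at most 62.5 mm and 10.7 degrees, less where a joint would pass 70% of its speed; a pose out of reach is approached as far as the arm can. A call with a number of a shift or a turn outside -1 to 1 is refused whole. A call with a gripper value outside its range is refused whole. The fingers move at their own pace and stop on an object; FORCE is the grip in N (left out, the last holds). Time passes only in rows, so rows that do not move let the fingers close. It gives the time, the measured TCP pose, the force, the opening and the grip force at its end, in the units of the state.
- ctrl.get_obs(): the state, without advancing time (a new reading comes with each control period).
- camera(name): name is "scene" or "top" or "wrist"; returns a dict with "img" (400x640x3 uint8, blue, green, red), "range_z" (400x640 float32, m along the optical axis (not along the pixel's ray), 0 where there is no reading), "intrinsics" (3x3 intrinsics, pixels), "view" (4x4, takes a point from world to camera coordinates). Camera axes: x right, y down, z forward; pixel columns grow to the right and rows downward; lengths in m; the calibration is good to about 2 mm. A picture is of the moment at which its call begins.
- ticket.hand_in(): hands the job in; it is judged then, once.
The state is a dict: "time_s": time; "qpos": joint angles; "joint_vel": joint speeds; "tau": joint torques, N m; "ee_pos": TCP position; "eef_rot": TCP orientation; "force": force on the tool from outside, world axes, zero at the start; "moment": the same for the moment, N m; "grip_width": finger opening in m; "grip_force": force on a finger pad.
Only numpy, scipy, OpenCV 4.12 (cv2) and the standard library are available. Lean on these libraries where they do the work, as an engineer would, in place of code of your own. Each camera call takes 0.05 s, during which the arm holds its last target. There are 200 camera calls.

TASK

Nudge the three square coin holders, lying flat with their coins up, into one straight row with no gaps, backs flush against the aluminium ledge: the blue one (gold coin) against the grey lever head, the white one (silver coin) next to it, then the red one (copper coin). Only when the row is made, lower the orange-tipped hold-down lever on the head fully. Leave the coin tubes, the loupe and the enamel cup standing where they are.

Things in the scene. Friction and masses are not known exactly. Their poses are not given: they have to be found in the camera images.
- holder_gold: Blue-rimmed square coin holder: 50 x 50 x 12 mm flat block, about 50 g, black face with a gold (brass) coin 33 mm across. Origin: centre of its underside; x and y along its edges, z up through the coin face.
- holder_silver: White-rimmed square coin holder: 50 x 50 x 12 mm flat block, about 50 g, black face with a silver (steel) coin 33 mm across. Origin: centre of its underside; x and y along its edges, z up through the coin face.
- holder_copper: Red-rimmed square coin holder: 50 x 50 x 12 mm flat block, about 50 g, black face with a copper coin 33 mm across. Origin: centre of its underside; x and y along its edges, z up through the coin face.
- rail: Fixed rail: aluminium ledge with a grey lever head at one end. Origin: on the shelf, inner corner of the ledge's front face (x = 0) and the head's inner face (y = 0). Holders go on the ledge's -x side, the row runs from the head to +y, centres finally at x -25, y 25, 75, 125 mm. Ledge: x 0 to 12, 16 high, to y 285. Head block: x -52 to 0, y -40 to 0, 16 high; cheeks for the pivot 34 high.
- hold_lever (a joint): Hold-down lever on the head, a hinge about the rail's x axis through point lever_pivot. 0 = fully lowered (arm level, pointing to the rail's +y over the first holder, its foot 2 mm clear of the holder's top); grows as it is raised, to 1.2 rad; starts raised, stays where it is left (light friction).
- lever_knob (a point): Centre of the orange knob at the lever's tip: a cylinder 14 mm diameter, 14 mm long along the rail's x axis, 42 mm from the pivot. Lowered, it is at rail x -25, y 30, z 26 mm.
- lever_pivot (a point): The lever's pivot on the head, at rail x -25, y -12, z 26 mm.
- tube_a: upright clear coin tube with a white cap and gold coins inside, 32 mm diameter, 55 mm tall, loose; origin: centre of its foot. A bystander.
- tube_b: upright clear coin tube with a white cap and copper coins inside, 32 mm diameter, 55 mm tall, loose; origin: centre of its foot. A bystander.
- tube_c: upright clear coin tube with a white cap and steel coins inside, 32 mm diameter, 55 mm tall, loose; origin: centre of its foot. A bystander.
- loupe: Black aluminium loupe standing upright, a cylinder 36 mm diameter, 34 mm tall, loose; origin: centre of its foot. A bystander.
- cup: White enamel sorting cup, 68 mm diameter at the rim, 55 mm tall, loose; origin: centre of its foot. A bystander.
- funnel: Fixed grey coin funnel, 120 mm diameter at the rim, 165 mm tall, on a steel stand with a 100 mm round foot; origin: centre of the foot. The only tall obstacle within reach.
Mind the look-alikes: they are no part of the job. Several things look just like the holder_copper: the one meant starts nearest to the robot's base.

How it is judged:
On the way, in this order (a step that is already met when the one before it is completed fails the run):
1. the row is made while the lever is still raised (y of holder_gold in the frame of rail below 0.029 m and horizontal distance between holder_gold and holder_silver below 0.054 m and horizontal distance between holder_silver and holder_copper below 0.054 m and x of holder_gold in the frame of rail between -0.029 and -0.021 m and height (world z) of each of holder_gold, holder_silver, holder_copper below 0.004 m and angle between each of holder_gold, holder_silver, holder_copper's own z axis and vertical below 0.06 rad and (angle between the x axis of holder_gold and the x axis of rail, either way round below 0.07 rad or angle between the x axis of holder_gold and the y axis of rail, either way round below 0.07 rad) and x of holder_silver in the frame of rail between -0.029 and -0.021 m and (angle between the x axis of holder_silver and the x axis of rail, either way round below 0.07 rad or angle between the x axis of holder_silver and the y axis of rail, either way round below 0.07 rad) and x of holder_copper in the frame of rail between -0.029 and -0.021 m and (angle between the x axis of holder_copper and the x axis of rail, either way round below 0.07 rad or angle between the x axis of holder_copper and the y axis of rail, either way round below 0.07 rad) and linear speed of each of holder_gold, holder_silver, holder_copper below 0.01 m/s and value of joint hold_lever above 0.35 rad), for 0.2 s.
2. the lever is lowered (value of joint hold_lever below 0.1 rad), for 0.1 s.
At the end, for the whole second after the job is handed in: Holders flat, coins up, at rest, square to the rail within 0.07 rad (any quarter turn), within 4 mm of the ledge; gold within 4 mm of the head, then silver, then copper, neighbouring centres under 54 mm apart; lever within 0.1 rad of fully lowered (y of holder_gold in the frame of rail below 0.029 m and horizontal distance between holder_gold and holder_silver below 0.054 m and horizontal distance between holder_silver and holder_copper below 0.054 m and x of holder_gold in the frame of rail between -0.029 and -0.021 m and height (world z) of each of holder_gold, holder_silver, holder_copper below 0.004 m and angle between each of holder_gold, holder_silver, holder_copper's own z axis and vertical below 0.06 rad and (angle between the x axis of holder_gold and the x axis of rail, either way round below 0.07 rad or angle between the x axis of holder_gold and the y axis of rail, either way round below 0.07 rad) and x of holder_silver in the frame of rail between -0.029 and -0.021 m and (angle between the x axis of holder_silver and the x axis of rail, either way round below 0.07 rad or angle between the x axis of holder_silver and the y axis of rail, either way round below 0.07 rad) and x of holder_copper in the frame of rail between -0.029 and -0.021 m and (angle between the x axis of holder_copper and the x axis of rail, either way round below 0.07 rad or angle between the x axis of holder_copper and the y axis of rail, either way round below 0.07 rad) and linear speed of each of holder_gold, holder_silver, holder_copper below 0.01 m/s and value of joint hold_lever below 0.1 rad); the robot touches nothing.
It fails at once if the gold-filled coin tube is pushed more than 15 mm or tipped over (distance of tube_a from where it was at the start of the episode above 0.015 m or angle between tube_a's own z axis and vertical above 0.35 rad).
It fails at once if the copper-filled coin tube is pushed more than 15 mm or tipped over (distance of tube_b from where it was at the start of the episode above 0.015 m or angle between tube_b's own z axis and vertical above 0.35 rad).
It fails at once if the steel-filled coin tube is pushed more than 15 mm or tipped over (distance of tube_c from where it was at the start of the episode above 0.015 m or angle between tube_c's own z axis and vertical above 0.35 rad).
It fails at once if the loupe is pushed more than 15 mm or tipped over (distance of loupe from where it was at the start of the episode above 0.015 m or angle between loupe's own z axis and vertical above 0.35 rad).
It fails at once if the enamel cup is pushed more than 15 mm or tipped over (distance of cup from where it was at the start of the episode above 0.015 m or angle between cup's own z axis and vertical above 0.35 rad).
It also fails if it takes over 72 s, if anything falls off the work surface, if the arm or the gripper's body presses on something with over 40 N, if the wrist force passes 120 N, or if a joint passes its speed limit or range.

## Working session

There is one attempt and no reset: what is moved stays moved. The work goes in short steps, Python scripts to look and compute and a shell command to move; the robot and the scene stay as the last step left them, time stands still between calls to the robot, and variables do not carry over. Pictures are saved under pics/ and viewed, at most 10 in all, crops included, and the job is handed in when it is done.

```bash
mkdir -p pics; cat > h.py <<'E'
import numpy as np, cv2
from station import ctrl, camera, ticket
def world(c,u,v,z=None):
    K=c["intrinsics"];T=np.linalg.inv(c["view"])
    d=np.linalg.inv(K)@[u,v,1.]
    if z is None: return (T@np.r_[d*c["range_z"][int(v),int(u)],1])[:3]
    r=T[:3,:3]@d;o=T[:3,3]
    return o+r*(z-o[2])/r[2]
def cloud(c):
    K=c["intrinsics"];T=np.linalg.inv(c["view"]);Z=c["range_z"]
    v,u=np.mgrid[:400,:640]
    P=np.stack([(u-K[0,2])/K[0,0]*Z,(v-K[1,2])/K[1,1]*Z,Z,np.ones_like(Z)],-1)
    W=(P@T.T)[...,:3]; W[Z==0]=np.nan
    return W
E
python3 - <<'E'
from h import *
print({k:np.round(v,3) for k,v in ctrl.get_obs().items()}, ctrl.pinch_z)
for n in("top","scene"):
    c=camera(n);cv2.imwrite(f"pics/{n}0.png",c["img"]);print(n,c["intrinsics"].round(1).tolist(),np.linalg.inv(c["view"]).round(3).tolist())
    np.savez(f"pics/{n}0.npz",**c)
E
```

```text
{'time_s': np.float64(0.0), 'qpos': array([-1.241,  0.3  ,  1.522, -0.   ,  1.321, -0.067]), 'joint_vel': array([-0.001, -0.   ,  0.   , -0.001, -0.001,  0.002]), 'tau': array([-1.0000e-03, -5.3181e+01, -3.5273e+01,  7.1000e-02,  2.4000e-02,
       -0.0000e+00]), 'ee_pos': array([ 0.212, -0.507,  0.205]), 'eef_rot': array([-3.14 , -0.   ,  0.397]), 'force': array([-0.025,  0.116,  0.059]), 'moment': array([-0.003, -0.06 ,  0.009]), 'grip_force': np.float64(0.0), 'grip_width': np.float64(0.094)} -0.0188
top [[432.5, 0.0, 318.3], [0.0, 432.5, 194.8], [0.0, 0.0, 1.0]] [[0.003, -0.995, 0.1, 0.42], [-1.0, -0.005, -0.01, -0.001], [0.01, -0.1, -0.995, 1.18], [0.0, 0.0, 0.0, 1.0]]
scene [[370.4, 0.0, 314.0], [0.0, 370.4, 202.2], [0.0, 0.0, 1.0]] [[-0.614, 0.522, -0.592, 1.037], [0.789, 0.4, -0.465, 0.425], [-0.006, -0.753, -0.658, 0.648], [0.0, 0.0, 0.0, 1.0]]
```

View pics/top0.png

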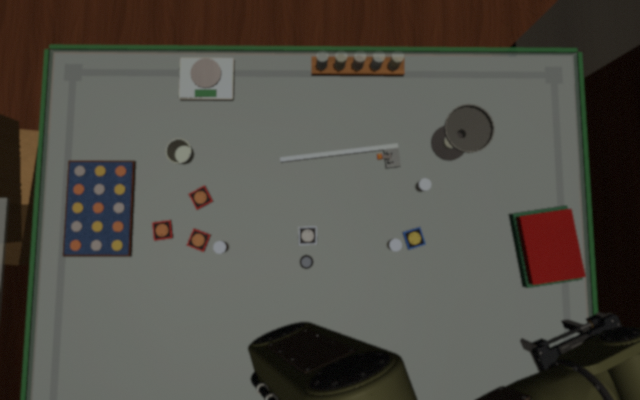

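View pics/scene0.png

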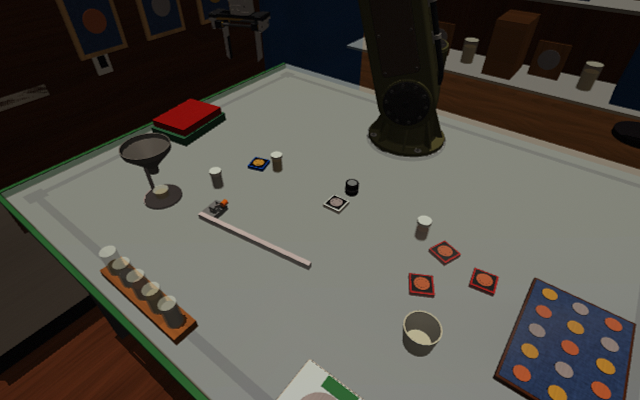

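The top view shows blue/gold at (414,238), white/silver at (308,236), and red holders at (201,197), (162,230) and (199,240). The rail ledge runs from (281,159) to (398,146) with its head at (391,157). The tubes are at (424,185), (396,245) and (220,247), with the loupe at (306,262), the cup at (179,151) and the funnel at (468,130). The three red holders are the look-alikes, and (199,240) seems nearest the base, so I'll measure it and check a close crop.

```bash
cat > m.py <<'E'
from h import *
c=camera("top") if __import__("sys").argv[1:]==["new"] else dict(np.load("pics/top0.npz"))
im=c["img"];W=cloud(c)
def blob(u,v,r,mask,z):
    m=np.zeros(mask.shape,np.uint8);m[v-r:v+r,u-r:u+r]=mask[v-r:v+r,u-r:u+r]
    ys,xs=np.nonzero(m);p=np.array([world(c,x,y,z)[:2] for x,y in zip(xs,ys)])*1000
    R=cv2.minAreaRect(p.astype(np.float32));return np.round(R[0],1),np.round(R[1],1),round(R[2],1),len(p),"depth z",np.round(np.nanmedian(W[ys,xs,2])*1000,1)
hsv=cv2.cvtColor(im,cv2.COLOR_BGR2HSV)
b,g,r=[im[...,i].astype(int) for i in range(3)]
red=(r>1.6*b)&(r>60)&(r>g*1.3); blue=(b>1.4*r)&(b>40)
for n,u,v,m in(("red1",201,197,red),("red2",162,230,red),("red3",199,240,red),("blue",414,238,blue)):
    R=blob(u,v,15,m.astype(np.uint8),.012);print(n,*R,"r",np.hypot(*R[0]).round(0))
# height mask objects
H=(W[...,2]>.006).astype(np.uint8)
n,l,s,ce=cv2.connectedComponentsWithStats(H)
for i in range(1,n):
    if 8<s[i,4]<2500:
        q=W[l==i];print(s[i].tolist(),ce[i].round(0),"mean",(np.nanmedian(q,0)*1000).round(0),"min",(np.nanmin(q,0)*1000).round(0),"max",(np.nanmax(q,0)*1000).round(0))
E
python3 m.py
python3 - <<'E'
from h import *
im=cv2.imread("pics/top0.png")
f=lambda y0,y1,x0,x1:cv2.resize(im[y0:y1,x0:x1],None,fx=5,fy=5,interpolation=cv2.INTER_CUBIC)
a=f(135,195,270,410);b=np.hstack([f(180,240+35,145,235)[:,:],f(205,300,290,330)[:475],])
b=cv2.resize(b,(700,int(b.shape[0]*700/b.shape[1])))[:300+0] if 0 else b
w=max(a.shape[1],b.shape[1]);p=lambda x:cv2.copyMakeBorder(x,0,0,0,w-x.shape[1],cv2.BORDER_CONSTANT)
o=np.vstack([p(a),p(b)]);s=min(800/o.shape[1],600/o.shape[0]);cv2.imwrite("pics/crop0.png",np.clip(cv2.resize(o,None,fx=s,fy=s)*1.4,0,255).astype(np.uint8))
E
```

```text
red1 [530.  306.4] [49.  48.9] 29.8 301 depth z 11.0 r 612.0
red2 [441.  406.3] [48.3 50. ] 8.4 311 depth z 11.1 r 600.0
red3 [415.5 308.5] [49.1 48.8] 69.6 311 depth z 11.4 r 518.0
blue [ 422.2 -269.6] [48.8 49.8] 17.5 142 depth z 10.5 r 501.0
[627, 0, 13, 205, 1546] [635.  77.] mean [ 885. -892.   21.] min [ 517. -906.    6.] max [1104. -885.   52.]
[311, 50, 94, 27, 2111] [358.  64.] mean [ 892. -118.   24.] min [ 874. -251.    6.] max [928.   9.  87.]
[178, 57, 57, 44, 2388] [207.  78.] mean [857. 296.  23.] min [800. 223.   6.] max [922. 379.  34.]
[431, 104, 64, 56, 2170] [466. 130.] mean [ 693. -381.  137.] min [ 627. -434.    6.] max [ 745. -314.  171.]
[166, 138, 28, 26, 383] [178. 150.] mean [655. 370.  38.] min [617. 325.   6.] max [684. 391.  60.]
[280, 143, 121, 25, 913] [357. 154.] mean [ 650. -156.   16.] min [ 614. -236.    6.] max [682.  93.  63.]
[415, 178, 17, 14, 170] [423. 185.] mean [ 562. -287.   54.] min [ 547. -308.    7.] max [ 580. -274.   60.]
[189, 185, 24, 25, 339] [201. 197.] mean [530. 306.  11.] min [498. 276.   6.] max [563. 338.  19.]
[152, 220, 21, 21, 355] [162. 230.] mean [441. 406.  11.] min [414. 380.   6.] max [468. 436.  19.]
[298, 226, 19, 19, 344] [307. 235.] mean [429.  17.  11.] min [405.  -7.   6.] max [453.  42.  21.]
[403, 227, 23, 24, 346] [414. 238.] mean [ 422. -271.   11.] min [ 390. -300.    6.] max [ 451. -241.   18.]
[187, 228, 24, 24, 356] [198. 239.] mean [417. 309.  11.] min [385. 278.   6.] max [447. 339.  17.]
[386, 238, 16, 13, 155] [394. 244.] mean [ 406. -209.   54.] min [ 390. -227.    6.] max [ 422. -195.   61.]
[213, 241, 17, 12, 162] [221. 246.] mean [399. 239.  54.] min [383. 227.   7.] max [412. 259.  60.]
[300, 255, 14, 14, 155] [306. 261.] mean [361.  19.  33.] min [342.   1.  16.] max [377.  35.  40.]
```

View pics/crop0.png

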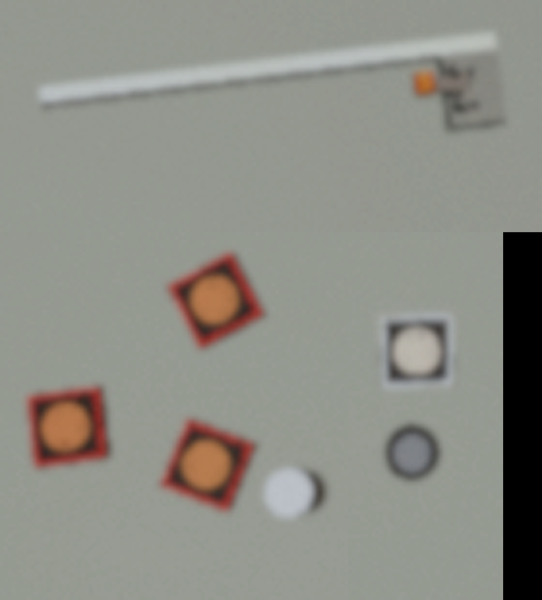

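The enlarged crop shows the holder next to the tube, red3 at (199,240). Its r is 518 mm against 600 and 612 mm for the other two, so this is the copper one to use. Next I fit the rail and the silver holder.

```bash
cat > rail.py <<'E'
from h import *
c=dict(np.load("pics/top0.npz"));W=cloud(c);im=c["img"].astype(int)
h,w=im.shape[:2];m=np.zeros((h,w),np.uint8)
m[140:165,278:402]=(im.min(2)>np.median(im[170:220,240:380].min(2))+18)[140:165,278:402]
ys,xs=np.nonzero(m)
p=np.array([world(c,x,y,.016)[:2] for x,y in zip(xs,ys)])*1000
R=cv2.minAreaRect(p.astype(np.float32));print("ledge",R,len(p),cv2.boxPoints(R).round(1).tolist())
v=cv2.fitLine(p.astype(np.float32),cv2.DIST_HUBER,0,.01,.01).ravel();print("dir deg",np.degrees(np.arctan2(v[1],v[0])),v[2:])
o=(im[...,2]>1.7*im[...,0])&(im[...,2]>70);o[:, :370]=0;o[:,402:]=0;o[:140]=0;o[170:]=0
ys,xs=np.nonzero(o);print("orange px",len(xs),xs.mean(),ys.mean(),(np.nanmedian(W[ys,xs],0)*1000).round(1),"zmax",np.nanmax(W[ys,xs,2]))
s=im.min(2)>np.median(im[170:220,240:380].min(2))+18;s[:223]=0;s[250:]=0;s[:,:290]=0;s[:,325:]=0
ys,xs=np.nonzero(s);p=np.array([world(c,x,y,.012)[:2] for x,y in zip(xs,ys)])*1000;print("silver",cv2.minAreaRect(p.astype(np.float32)))
E
python3 rail.py
```

```text
ledge ((655.8040161132812, -67.57273864746094), (10.217857360839844, 322.6326904296875), 7.117032051086426) 423 [[630.7000122070312, 91.9000015258789], [670.7000122070312, -228.3000030517578], [680.9000244140625, -227.0], [640.9000244140625, 93.0999984741211]]
dir deg -82.83041 [655.67053 -66.7974 ]
orange px 24 379.2916666666667 156.04166666666666 [ 636.7 -171.9   57.7] zmax 0.06336407325441895
silver ((426.13470458984375, 18.948974609375), (16.05544090270996, 18.814916610717773), 0.20675893127918243)
```

```bash
python3 -m inch '1 1 -1 1 0 0 -1; 1 1 -1 1 0 0 -1; 1 0 0 0 0 0 0'; python3 -c "
from h import *
o=ctrl.get_obs();print(o['ee_pos'],np.degrees(o['eef_rot']),o['qpos'])"
```

```text
time_s: 0.48
ee_pos: [0.2376, -0.4236, 0.1434]
eef_rot: [-3.137, -0.001, 0.75]
force: [-0.0, -0.8, 0.6]
grip_width: 0.094
grip_force: 0.0
[ 0.23760629 -0.42364356  0.14344132] [-1.79753229e+02 -8.26437199e-02  4.29503625e+01] [-1.13509666e+00  2.23846356e-01  1.76931139e+00  4.58814386e-05
  1.15297679e+00 -3.13947390e-01]
```

Rail yaw is 7.15° with its origin at about (665,-190) mm, and the ledge length fits the given size. I'll write a planning helper that prints shifts in tool units.

```bash
cat > plan.py <<'E'
# usage: plan.py x y z yawdeg [x y z yawdeg ...] (mm); prints suggested tool shifts from the measured pose
import sys
from h import *
from scipy.spatial.transform import Rotation as R
o=ctrl.get_obs();p=np.array(o["ee_pos"])*1000;yaw=np.degrees(o["eef_rot"][2])
print("at",p.round(1),round(yaw,1),"t",round(float(o["time_s"]),1))
a=np.array(sys.argv[1:],float).reshape(-1,4)
for t in a:
    n=0
    for k in range(60):
        dy=(t[3]-yaw+180)%360-180;d=t[:3]-p
        M=R.from_euler("xyz",[180,0,yaw],degrees=True).as_matrix();s=M.T@d/30
        nrot=abs(dy)/10;nn=max(np.abs(s).max(),nrot,1e-9)
        if nn<.03: break
        s=np.round(s/max(nn,1),2);r=np.round(-np.sign(dy)*min(abs(dy)/10,1) if abs(dy)>.5 else 0,2)
        print("  ",*s,"rot",r);p=p+M@s*30;yaw-=10*r
    print("  ->",p.round(1),round(yaw,1))
E
python3 plan.py 422 -269.6 100 107.5
```

```text
at [ 237.6 -423.6  143.4] 43.0 t 0.5
   1.0 0.05 0.18 rot -1.0
   1.0 0.23 0.19 rot -1.0
   1.0 0.43 0.2 rot -1.0
   1.0 0.65 0.21 rot -1.0
   1.0 0.94 0.25 rot -1.0
   0.75 1.0 0.22 rot -1.0
   0.49 0.96 0.2 rot -0.45
  -> [ 422.  -269.6   99.9] 107.5
```

```bash
python3 -m inch '1 1 .05 .18 0 0 -1; 1 1 .23 .19 0 0 -1; 1 1 .43 .2 0 0 -1; 1 1 .65 .21 0 0 -1; 1 1 .94 .25 0 0 -1; 1 .75 1 .22 0 0 -1; 1 .49 .96 .2 0 0 -.45; 0.6 0 0 0 0 0 0; 0.6 0 0 0 0 0 0'; python3 plan.py 422 -269.6 40 107.5
python3 - <<'E'
from h import *
c=camera("wrist");cv2.imwrite("pics/w1.png",c["img"]);np.savez("pics/w1.npz",**c)
W=cloud(c);b,g,r=[c["img"][...,i].astype(int) for i in range(3)]
m=(b>1.5*r)&(b>40)&(abs(W[...,2]-.012)<.01);ys,xs=np.nonzero(m)
p=np.array([world(c,x,y,.012)[:2] for x,y in zip(xs,ys)])*1000;print(cv2.minAreaRect(p.astype(np.float32)),len(p))
E
```

```text
time_s: 1.6
ee_pos: [0.4225, -0.274, 0.1023]
eef_rot: [3.141, 0.0, 1.869]
force: [0.1, -0.6, 0.2]
grip_width: 0.0775
grip_force: 0.0
at [ 422.5 -274.   102.3] 107.1 t 1.6
   0.07 0.01 1.0 rot 0
   0.07 0.02 1.0 rot 0
   0.01 -0.0 0.08 rot 0
   -0.0 -0.0 -0.0 rot 0
   -0.0 -0.0 -0.0 rot 0
   -0.0 -0.0 -0.0 rot 0
   -0.0 -0.0 -0.0 rot 0
   -0.0 -0.0 -0.0 rot 0
   -0.0 -0.0 -0.0 rot 0
   -0.0 -0.0 -0.0 rot 0
   -0.0 -0.0 -0.0 rot 0
   -0.0 -0.0 -0.0 rot 0
   -0.0 -0.0 -0.0 rot 0
   -0.0 -0.0 -0.0 rot 0
   -0.0 -0.0 -0.0 rot 0
   -0.0 -0.0 -0.0 rot 0
   -0.0 -0.0 -0.0 rot 0
   -0.0 -0.0 -0.0 rot 0
   -0.0 -0.0 -0.0 rot 0
   -0.0 -0.0 -0.0 rot 0
   -0.0 -0.0 -0.0 rot 0
   -0.0 -0.0 -0.0 rot 0
   -0.0 -0.0 -0.0 rot 0
   -0.0 -0.0 -0.0 rot 0
   -0.0 -0.0 -0.0 rot 0
   -0.0 -0.0 -0.0 rot 0
   -0.0 -0.0 -0.0 rot 0
   -0.0 -0.0 -0.0 rot 0
   -0.0 -0.0 -0.0 rot 0
   -0.0 -0.0 -0.0 rot 0
   -0.0 -0.0 -0.0 rot 0
   -0.0 -0.0 -0.0 rot 0
   -0.0 -0.0 -0.0 rot 0
   -0.0 -0.0 -0.0 rot 0
   -0.0 -0.0 -0.0 rot 0
   -0.0 -0.0 -0.0 rot 0
   -0.0 -0.0 -0.0 rot 0
   -0.0 -0.0 -0.0 rot 0
   -0.0 -0.0 -0.0 rot 0
   -0.0 -0.0 -0.0 rot 0
   -0.0 -0.0 -0.0 rot 0
   -0.0 -0.0 -0.0 rot 0
   -0.0 -0.0 -0.0 rot 0
   -0.0 -0.0 -0.0 rot 0
   -0.0 -0.0 -0.0 rot 0
   -0.0 -0.0 -0.0 rot 0
   -0.0 -0.0 -0.0 rot 0
   -0.0 -0.0 -0.0 rot 0
   -0.0 -0.0 -0.0 rot 0
   -0.0 -0.0 -0.0 rot 0
   -0.0 -0.0 -0.0 rot 0
   -0.0 -0.0 -0.0 rot 0
   -0.0 -0.0 -0.0 rot 0
   -0.0 -0.0 -0.0 rot 0
   -0.0 -0.0 -0.0 rot 0
   -0.0 -0.0 -0.0 rot 0
   -0.0 -0.0 -0.0 rot 0
   -0.0 -0.0 -0.0 rot 0
   -0.0 -0.0 -0.0 rot 0
   -0.0 -0.0 -0.0 rot 0
  -> [ 422.  -269.4   39.9] 107.1
((420.4713134765625, -269.7829284667969), (48.82337188720703, 49.47089767456055), 17.155292510986328) 647
```

View pics/w1.png

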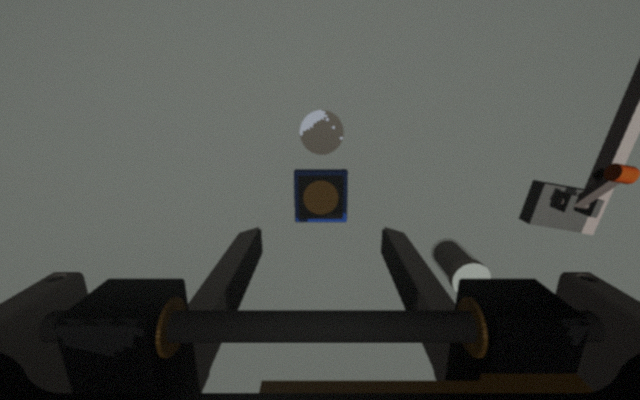

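The wrist view shows the gold holder square between the fingers at (321,196) and a tube beyond it at (321,132), out of the fingers' way. Its measured position matches the top view within 2 mm, so I'll descend and grip.

```bash
sed -i 's/if nn<.03: break/if nn<.03 or (k and np.abs(s).max()<.03 and abs(dy)<=.5): break/; s/nrot=abs(dy)\/10;/nrot=abs(dy)\/10 if abs(dy)>.5 else 0;/' plan.py
python3 -m inch '.6 .15 -.02 .8 0 0 0; .6 0 0 1 0 0 0; .6 0 0 1 0 0 0; .6 0 0 .4 0 0 0; .6 0 0 .1 0 0 0; -1 0 0 0 0 0 0; -1 0 0 0 0 0 0; -1 0 0 0 0 0 0; -1 0 0 0 0 0 0' 12; python3 plan.py 420 -270 30 107.5 630.3 -113.6 30 7.15
```

```text
time_s: 2.78
ee_pos: [0.421, -0.2692, 0.0035]
eef_rot: [3.141, 0.001, 1.872]
force: [-0.5, 0.5, 6.5]
grip_width: 0.0496
grip_force: 12.0
at [ 421.  -269.2    3.5] 107.2 t 2.8
   -0.02 -0.04 -0.88 rot 0
  -> [ 420.  -270.2   29.9] 107.2
   0.29 0.82 -0.0 rot 1.0
   0.43 0.76 -0.0 rot 1.0
   0.55 0.67 -0.0 rot 1.0
   0.66 0.57 -0.0 rot 1.0
   0.75 0.44 -0.0 rot 1.0
   0.82 0.31 -0.0 rot 1.0
   0.86 0.16 -0.0 rot 1.0
   0.88 0.01 -0.0 rot 1.0
   0.86 -0.14 -0.0 rot 1.0
   0.83 -0.3 -0.0 rot 1.0
  -> [ 630.2 -113.6   29.9] 7.2
```

```bash
python3 -m inch '-1 0 0 -1 0 0 0; -1 0 0 -1 0 0 0; -1 0 0 -.3 0 0 0' && python3 -m inch '-1 .29 .82 0 0 0 1; -1 .43 .76 0 0 0 1; -1 .55 .67 0 0 0 1; -1 .66 .57 0 0 0 1; -1 .75 .44 0 0 0 1; -1 .82 .31 0 0 0 1; -1 .86 .16 0 0 0 1; -1 .88 0 0 0 0 1; -1 .86 -.14 0 0 0 1; -1 .83 -.3 0 0 0 1' && python3 -m inch '-1 0 0 0 0 0 0; -1 0 0 0 0 0 0'; python3 plan.py 629 -113.8 15 7.15
```

```text
time_s: 3.15
ee_pos: [0.4212, -0.2694, 0.0733]
eef_rot: [3.14, 0.002, 1.872]
force: [0.2, 0.9, -0.3]
grip_width: 0.0499
grip_force: 12.0
time_s: 4.4
ee_pos: [0.631, -0.1116, 0.0706]
eef_rot: [-3.141, 0.001, 0.121]
force: [0.0, -0.1, -1.0]
grip_width: 0.05
grip_force: 12.0
time_s: 4.65
ee_pos: [0.63, -0.1126, 0.0711]
eef_rot: [-3.141, 0.001, 0.129]
force: [-0.4, -0.4, -0.3]
grip_width: 0.0499
grip_force: 12.0
at [ 630.  -112.6   71.1] 7.4 t 4.7
   -0.02 0.02 1.0 rot 0
   -0.02 0.02 0.87 rot 0
  -> [ 628.9 -113.9   15. ] 7.4
```

```bash
python3 -m inch '-1 -.17 0 .6 0 0 .03; -1 0 0 .8 0 0 0; -1 0 0 .8 0 0 0; -1 0 0 0 0 0 0; -1 0 0 0 0 0 0' && python3 -m inch '-1 .07 0 0 0 0 0; -1 .06 0 0 0 0 0; -1 0 0 0 0 0 0' && python3 -m inch '-1 .05 0 0 0 0 0;-1 0 0 0 0 0 0' && python3 -m inch '-1 .05 0 0 0 0 0;-1 0 0 0 0 0 0'; python3 - <<'E'
from h import *
c=camera("wrist");cv2.imwrite("pics/w2.png",c["img"]);np.savez("pics/w2.npz",**c)
E
```

```text
time_s: 5.28
ee_pos: [0.6257, -0.1133, 0.0068]
eef_rot: [3.141, -0.001, 0.122]
force: [-0.6, 0.5, -0.4]
grip_width: 0.0496
grip_force: 12.0
time_s: 5.65
ee_pos: [0.6289, -0.1128, 0.0063]
eef_rot: [3.141, 0.002, 0.121]
force: [-7.4, -2.6, 3.2]
grip_width: 0.0496
grip_force: 12.0
time_s: 5.9
ee_pos: [0.6296, -0.1127, 0.006]
eef_rot: [-3.141, 0.004, 0.121]
force: [-13.5, -3.3, 4.9]
grip_width: 0.0498
grip_force: 12.0
time_s: 6.15
ee_pos: [0.6305, -0.1126, 0.0057]
eef_rot: [-3.141, 0.005, 0.121]
force: [-15.3, -3.8, 4.6]
grip_width: 0.0496
grip_force: 12.0
```

View pics/w2.png

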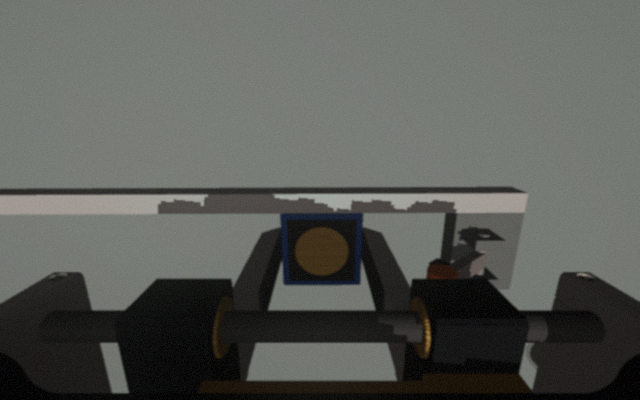

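The gold holder is flush against the ledge, its back edge along row 213, square in the image, with the orange knob at (440,272) clear of the fingers. Next I release it, go round and push it to the head.

```bash
python3 -m inch '.3 -.06 0 0 0 0 0; .3 0 0 0 0 0 0; .3 0 0 -.5 0 0 0; .3 0 0 -.6 0 0 0; -1 0 -.9 0 0 0 0; -1 0 -.8 0 0 0 0; -1 0 0 0 0 0 0; -1 0 0 .6 0 0 0; -1 0 0 .5 0 0 0; -1 0 0 0 0 0 0' && python3 -m inch '-1 0 .3 0 0 0 0; -1 0 .3 0 0 0 0; -1 0 .3 0 0 0 0; -1 0 .3 0 0 0 0; -1 0 .3 0 0 0 0; -1 0 .3 0 0 0 0; -1 0 0 0 0 0 0' ; python3 plan.py 632.5 -131 6 7.15
```

```text
time_s: 7.45
ee_pos: [0.6235, -0.062, 0.0037]
eef_rot: [-3.141, 0.003, 0.12]
force: [0.2, 0.0, -0.2]
grip_width: 0.0043
grip_force: 0.0
time_s: 8.32
ee_pos: [0.6312, -0.1161, 0.006]
eef_rot: [3.141, -0.0, 0.12]
force: [0.0, -0.2, 0.6]
grip_width: 0.0003
grip_force: 0.0
at [ 631.2 -116.1    6. ] 6.9 t 8.3
   -0.02 0.5 -0.0 rot 0
  -> [ 632.4 -131.     6. ] 6.9
```

```bash
python3 -m inch '-1 0 .15 0 0 0 0; -1 0 .15 0 0 0 0; -1 0 .1 0 0 0 0; -1 0 0 0 0 0 0' && python3 -m inch '-1 0 .06 0 0 0 0; -1 0 0 0 0 0 0' && python3 -m inch '-1 0 .05 0 0 0 0; -1 0 0 0 0 0 0'; python3 plan.py 632.5 -131 6 7.15
```

```text
time_s: 8.82
ee_pos: [0.6325, -0.1275, 0.0058]
eef_rot: [3.142, 0.0, 0.121]
force: [1.2, -0.9, 0.5]
grip_width: 0.0006
grip_force: 0.0
time_s: 9.07
ee_pos: [0.6327, -0.1291, 0.0059]
eef_rot: [3.142, 0.0, 0.121]
force: [0.1, -0.4, -0.3]
grip_width: 0.0007
grip_force: 0.0
time_s: 9.32
ee_pos: [0.633, -0.1305, 0.006]
eef_rot: [3.142, -0.0, 0.121]
force: [0.1, -0.4, 1.3]
grip_width: 0.0001
grip_force: 0.1
at [ 633.  -130.5    6. ] 6.9 t 9.3
  -> [ 633.  -130.5    6. ] 6.9
```

```bash
cat > hold.py <<'E'
# blobs in rail frame from the wrist/top camera: hold.py cam
import sys
from h import *
c=camera(sys.argv[1]);W=cloud(c);b,g,r=[c["img"][...,i].astype(int) for i in range(3)]
if len(sys.argv)>2: cv2.imwrite(sys.argv[2],c["img"])
O=np.array([665.1,-189.9]);a=np.radians(7.15);X=np.array([np.cos(a),np.sin(a)]);Y=np.array([-X[1],X[0]])
H=(W[...,2]>.003)&(W[...,2]<.022)
for n,m in(("gold",(b>1.4*r)&(b>30)&H),("copper",(r>1.6*b)&(r>40)&(r>g*1.5)&H)):
    k,l,s,ce=cv2.connectedComponentsWithStats(m.astype(np.uint8))
    for i in range(1,k):
        if s[i,4]<25: continue
        ys,xs=np.nonzero(l==i);p=np.array([world(c,x,y,.012)[:2] for x,y in zip(xs,ys)])*1000
        q=np.stack([(p-O)@X,(p-O)@Y],1);R=cv2.minAreaRect(q.astype(np.float32));print(n,"rail",np.round(R[0],1),np.round(R[1],1),"deg",round(R[2],1),"px",s[i].tolist())
E
python3 hold.py wrist pics/w3.png
```

```text
gold rail [-19.3  28.1] [49.2 31.7] deg 89.4 px [337, 213, 81, 48, 710]
```

View pics/w3.png

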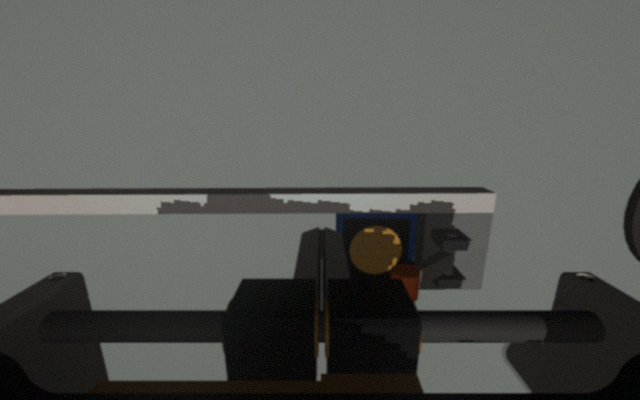

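The gold holder is at (375,250), with its right edge about 3 mm short of the head face at column 417. I'll push on to contact.

```bash
for i in 1; do python3 -m inch '-1 0 .06 0 0 0 0; -1 0 0 0 0 0 0' && python3 -m inch '-1 0 .05 0 0 0 0; -1 0 0 0 0 0 0'; python3 hold.py wrist; done | grep -v eef
```

```text
time_s: 9.62
ee_pos: [0.6332, -0.1324, 0.0059]
force: [0.2, -0.3, 0.5]
grip_width: 0.0007
grip_force: 0.1
time_s: 9.88
ee_pos: [0.6333, -0.1338, 0.0059]
force: [0.1, 0.7, 0.3]
grip_width: 0.0007
grip_force: 0.4
gold rail [-19.6  25. ] [49.4 33.1] deg 88.3 px [337, 213, 81, 50, 709]
```

```bash
(python3 -m inch '-1 0 .03 0 0 0 0; -1 0 0 0 0 0 0' && python3 -m inch '-1 0 .03 0 0 0 0; -1 0 0 0 0 0 0' && python3 -m inch '-1 0 .03 0 0 0 0; -1 0 0 0 0 0 0'; python3 hold.py wrist) | grep -v eef
```

```text
time_s: 10.18
ee_pos: [0.6332, -0.1342, 0.0058]
force: [-1.3, 3.5, 0.7]
grip_width: 0.0005
grip_force: 2.1
time_s: 10.42
ee_pos: [0.6332, -0.1344, 0.0058]
force: [-4.5, 9.7, 3.1]
grip_width: 0.0006
grip_force: 4.2
time_s: 10.68
ee_pos: [0.6331, -0.1346, 0.0057]
force: [-4.5, 14.4, 4.2]
grip_width: 0.0003
grip_force: 6.3
gold rail [-20.3  24.6] [49.1 33.1] deg 89.9 px [336, 213, 81, 50, 740]
```

```bash
python3 -m inch '-1 0 -.1 0 0 0 0; -1 0 -.3 -.7 0 0 0; -1 0 0 -1 0 0 0; -1 0 0 -.8 0 0 0; -1 0 0 0 0 0 0' | head -2;  python3 plan.py 428 18 85 0
```

```text
time_s: 11.35
ee_pos: [0.6334, -0.1247, 0.0842]
at [ 633.4 -124.7   84.2] 6.9 t 11.3
   -1.0 -0.89 -0.0 rot 0.69
   -1.0 -0.7 -0.0 rot 0
   -1.0 -0.69 -0.01 rot 0
   -1.0 -0.7 -0.0 rot 0
   -1.0 -0.69 -0.01 rot 0
   -1.0 -0.7 -0.0 rot 0
   -0.74 -0.52 -0.01 rot 0
  -> [428.1  18.1  85.1] 0.0
```

```bash
python3 -m inch '.6 -1 -.89 0 0 0 .69; .6 -1 -.7 0 0 0 0; .6 -1 -.7 0 0 0 0; .6 -1 -.7 0 0 0 0; .6 -1 -.7 0 0 0 0; .6 -1 -.7 0 0 0 0; .6 -.7 -.5 0 0 0 0; .6 0 0 0 0 0 0; .6 0 0 0 0 0 0' | grep -v force;  python3 plan.py 428 18 85 0
python3 - <<'E'
from h import *
c=camera("wrist");np.savez("pics/w4.npz",**c);cv2.imwrite("pics/w4.png",c["img"])
W=cloud(c);im=c["img"].astype(int)
near=(np.hypot(W[...,0]-.428,W[...,1]-.018)<.045)&(W[...,2]>.008)&(W[...,2]<.018)
ys,xs=np.nonzero(near);p=np.array([world(c,x,y,.012)[:2] for x,y in zip(xs,ys)])*1000
print(len(p),cv2.minAreaRect(p.astype(np.float32)))
cv2.imwrite("pics/w4m.png",near.astype(np.uint8)*255)
E
```

```text
time_s: 12.48
ee_pos: [0.4287, 0.018, 0.081]
eef_rot: [3.141, -0.0, 0.001]
grip_width: 0.0751
at [428.7  18.   81. ] 0.0 t 12.5
   -0.02 -0.0 -0.13 rot 0
  -> [428.1  18.   84.9] 0.0
3076 ((427.92913818359375, 17.141794204711914), (50.26559829711914, 49.56975555419922), 2.021120071411133)
```

View pics/w4.png

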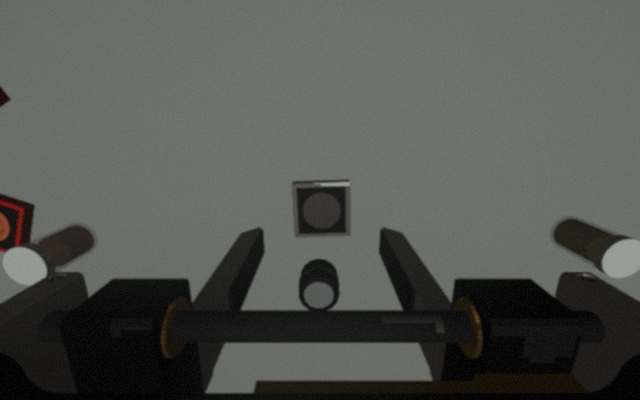

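The silver holder is square between the fingers at (321,208), and the loupe at (319,285) is clear behind them. I'll grip the holder now.

```bash
python3 -m inch '.6 -.03 .03 .8 0 0 -.2; .6 0 0 1 0 0 0; .6 0 0 .7 0 0 0; .6 0 0 .08 0 0 0; -1 0 0 0 0 0 0; -1 0 0 0 0 0 0; -1 0 0 0 0 0 0; -1 0 0 0 0 0 0' 12 && python3 -m inch '-1 0 0 -1 0 0 0; -1 0 0 -.4 0 0 0'; python3 plan.py 620 -67 50 6.9
```

```text
time_s: 13.52
ee_pos: [0.4277, 0.0173, 0.0042]
eef_rot: [3.141, -0.001, 0.036]
force: [-1.6, -0.4, 7.1]
grip_width: 0.0497
grip_force: 12.0
time_s: 13.78
ee_pos: [0.4278, 0.0174, 0.0468]
eef_rot: [3.141, -0.002, 0.036]
force: [-0.9, 0.2, -1.1]
grip_width: 0.0498
grip_force: 12.0
at [427.8  17.4  46.8] 2.0 t 13.8
   1.0 0.48 -0.02 rot -0.49
   1.0 0.59 -0.02 rot 0
   1.0 0.59 -0.02 rot 0
   1.0 0.59 -0.02 rot 0
   1.0 0.6 -0.01 rot 0
   1.0 0.59 -0.02 rot 0
   0.07 0.04 0.0 rot 0
  -> [620.1 -66.9  50.1] 6.9
```

```bash
python3 -m inch '-1 1 .48 0 0 0 -.5; -1 1 .59 0 0 0 0; -1 1 .59 0 0 0 0; -1 1 .59 0 0 0 0; -1 1 .6 0 0 0 0; -1 1 .6 0 0 0 0; -1 0 0 0 0 0 0; -1 0 0 .8 0 0 0; -1 0 0 .6 0 0 0; -1 0 0 0 0 0 0' && python3 -m inch '-1 .06 0 0 0 0 0; -1 .06 0 0 0 0 0; -1 0 0 0 0 0 0' && python3 -m inch '-1 .07 0 0 0 0 0; -1 0 0 0 0 0 0'
```

```text
time_s: 15.02
ee_pos: [0.6166, -0.0657, 0.0022]
eef_rot: [-3.141, 0.002, 0.123]
force: [-0.0, 0.2, -0.2]
grip_width: 0.0498
grip_force: 12.0
time_s: 15.4
ee_pos: [0.6213, -0.0655, 0.0038]
eef_rot: [3.141, -0.0, 0.123]
force: [0.0, -0.1, -0.6]
grip_width: 0.0498
grip_force: 12.0
time_s: 15.65
ee_pos: [0.6228, -0.0654, 0.0035]
eef_rot: [-3.142, 0.001, 0.123]
force: [-3.4, -0.4, 1.4]
grip_width: 0.0498
grip_force: 12.0
```

```bash
python3 -m inch '-1 .07 0 0 0 0 0; -1 0 0 0 0 0 0' && python3 -m inch '.3 -.04 0 0 0 0 0; .3 0 0 0 0 0 0; .3 0 0 -.5 0 0 0; .3 0 0 -.6 0 0 0; -1 0 -.9 0 0 0 0; -1 0 -.8 0 0 0 0; -1 0 0 0 0 0 0; -1 0 0 .6 0 0 0; -1 0 0 .5 0 0 0; -1 0 0 0 0 0 0' && python3 -m inch '-1 0 .3 0 0 0 0; -1 0 .3 0 0 0 0; -1 0 .3 0 0 0 0; -1 0 .3 0 0 0 0; -1 0 .3 0 0 0 0; -1 0 .3 0 0 0 0; -1 0 .2 0 0 0 0; -1 0 .1 0 0 0 0;-1 0 0 0 0 0 0' && python3 -m inch '-1 0 .05 0 0 0 0;-1 0 0 0 0 0 0'
```

```text
time_s: 15.9
ee_pos: [0.6237, -0.0653, 0.003]
eef_rot: [-3.141, 0.004, 0.123]
force: [-11.9, -2.0, 3.7]
grip_width: 0.0496
grip_force: 12.0
time_s: 17.15
ee_pos: [0.6171, -0.0152, 0.0018]
eef_rot: [-3.141, 0.002, 0.122]
force: [-0.5, 1.4, -0.4]
grip_width: 0.0047
grip_force: 0.0
time_s: 18.27
ee_pos: [0.6255, -0.0773, 0.0035]
eef_rot: [3.141, 0.0, 0.123]
force: [0.2, 0.3, 0.3]
grip_width: 0.0006
grip_force: 0.1
time_s: 18.52
ee_pos: [0.6257, -0.0786, 0.0035]
eef_rot: [-3.142, 0.0, 0.123]
force: [-0.7, -0.4, 0.3]
grip_width: 0.0004
grip_force: 0.3
```

```bash
(python3 -m inch '-1 0 .08 0 0 0 0; -1 0 .08 0 0 0 0;-1 0 0 0 0 0 0' && python3 -m inch '-1 0 .05 0 0 0 0;-1 0 0 0 0 0 0' && python3 -m inch '-1 0 .03 0 0 0 0;-1 0 0 0 0 0 0' && python3 -m inch '-1 0 .03 0 0 0 0;-1 0 0 0 0 0 0' ) | egrep "pos|^force"; python3 hold.py wrist
```

```text
ee_pos: [0.626, -0.0825, 0.0035]
force: [-2.0, 7.9, 3.2]
ee_pos: [0.626, -0.0828, 0.0034]
force: [-3.8, 14.5, 4.0]
ee_pos: [0.626, -0.0829, 0.0034]
force: [-3.7, 19.0, 4.7]
ee_pos: [0.626, -0.083, 0.0034]
force: [-4.9, 24.6, 6.0]
gold rail [-27.9  25.1] [49.8 48.8] deg 88.7 px [415, 213, 90, 73, 1451]
```

```bash
python3 -c "
from h import *
c=camera('wrist');np.savez('pics/w5.npz',**c);im=c['img'][180:310,280:540];cv2.imwrite('pics/w5.png',np.clip(cv2.resize(im,None,fx=3,fy=3,interpolation=cv2.INTER_CUBIC)*1.8,0,255).astype(np.uint8))"
```

```text
(no output)
```

View pics/w5.png

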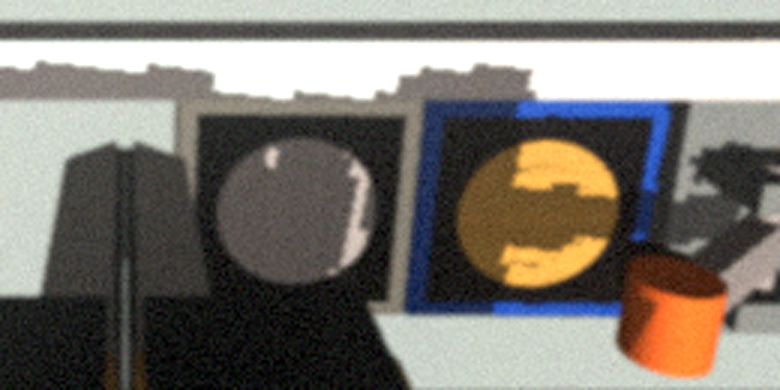

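The row so far looks flush: silver at (300,210) touches blue at (540,210), and blue sits at the head apart from its visible side face. I'll go for copper at yaw 69.6°, since the other axis would exceed joint 6.

```bash
python3 -m inch '-1 0 -.2 0 0 0 0; -1 0 -.3 -.7 0 0 0; -1 0 0 -1 0 0 0; -1 0 0 -1 0 0 0; .6 0 0 0 0 0 0' | head -2;  python3 plan.py 415.5 308.5 90 69.6
```

```text
time_s: 20.38
ee_pos: [0.6263, -0.072, 0.0884]
at [626.3 -72.   88.4] 7.0 t 20.4
   -0.4 -1.0 -0.0 rot -1.0
   -0.21 -1.0 -0.0 rot -1.0
   -0.03 -1.0 -0.0 rot -1.0
   0.14 -1.0 -0.0 rot -1.0
   0.33 -1.0 -0.01 rot -1.0
   0.53 -1.0 -0.01 rot -1.0
   0.78 -1.0 -0.01 rot -0.26
   0.86 -1.0 -0.0 rot 0
   0.86 -1.0 -0.01 rot 0
   0.85 -1.0 -0.0 rot 0
   0.86 -1.0 -0.01 rot 0
   0.85 -1.0 -0.0 rot 0
   0.23 -0.27 -0.0 rot 0
  -> [415.4 308.4  89.9] 69.6
```

```bash
(python3 -m inch '.6 -.4 -1 0 0 0 -1; .6 -.21 -1 0 0 0 -1; .6 -.03 -1 0 0 0 -1; .6 .14 -1 0 0 0 -1; .6 .33 -1 0 0 0 -1; .6 .53 -1 0 0 0 -1; .6 .78 -1 0 0 0 -.26; .6 .86 -1 0 0 0 0; .6 .86 -1 0 0 0 0; .6 .86 -1 0 0 0 0' && python3 -m inch '.6 .86 -1 0 0 0 0; .6 .86 -1 0 0 0 0; .6 .2 -.3 0 0 0 0; .6 0 0 0 0 0 0; .6 0 0 0 0 0 0') | grep pos
python3 plan.py 415.5 308.5 30 69.6
python3 - <<'E'
from h import *
c=camera("wrist");np.savez("pics/w6.npz",**c);cv2.imwrite("pics/w6.png",c["img"])
W=cloud(c)
near=(np.hypot(W[...,0]-.4155,W[...,1]-.3085)<.045)&(W[...,2]>.008)&(W[...,2]<.018)
ys,xs=np.nonzero(near);p=np.array([world(c,x,y,.012)[:2] for x,y in zip(xs,ys)])*1000
print(len(p),cv2.minAreaRect(p.astype(np.float32)))
E
```

```text
ee_pos: [0.4568, 0.2316, 0.0845]
ee_pos: [0.4136, 0.3078, 0.0845]
at [413.6 307.8  84.5] 69.6 t 22.2
   0.02 0.03 1.0 rot 0
   0.02 0.02 0.82 rot 0
  -> [415.4 308.4  29.9] 69.6
3077 ((415.2951354980469, 311.0052795410156), (49.53490447998047, 49.67845153808594), 69.6248550415039)
```

View pics/w6.png

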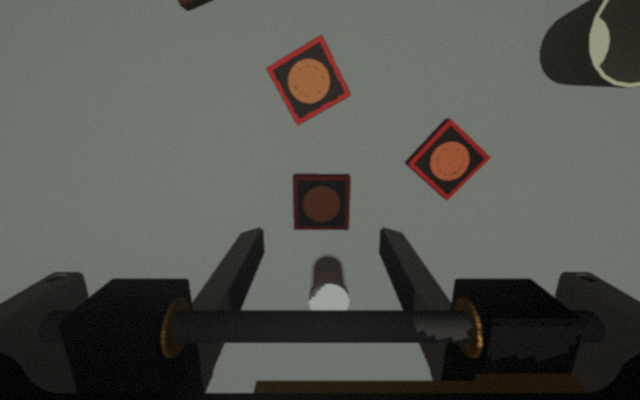

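The copper holder is square between the fingers at (321,202). The tube at (328,285) is behind it, and the look-alikes at (308,80) and (448,158) are clear. I'll grip it.

```bash
python3 -m inch '.6 .09 .03 .8 0 0 0; .6 0 0 1 0 0 0; .6 0 0 .8 0 0 0; .6 0 0 .08 0 0 0; -1 0 0 0 0 0 0; -1 0 0 0 0 0 0; -1 0 0 0 0 0 0; -1 0 0 0 0 0 0' 12 && python3 -m inch '-1 0 0 -1 0 0 0; -1 0 0 -1 0 0 0; -1 0 0 -.3 0 0 0'; python3 plan.py 613.5 -18 75 7.05
```

```text
time_s: 23.3
ee_pos: [0.4152, 0.3111, 0.0049]
eef_rot: [3.141, -0.001, 1.215]
force: [-0.3, -1.4, 6.4]
grip_width: 0.0501
grip_force: 12.0
time_s: 23.68
ee_pos: [0.4154, 0.3113, 0.0747]
eef_rot: [3.14, -0.002, 1.215]
force: [0.1, 0.1, -0.8]
grip_width: 0.0498
grip_force: 12.0
at [415.4 311.3  74.7] 69.6 t 23.7
   -0.8 1.0 -0.0 rot 1.0
   -0.55 1.0 -0.0 rot 1.0
   -0.34 1.0 -0.0 rot 1.0
   -0.15 1.0 -0.0 rot 1.0
   0.03 1.0 -0.0 rot 1.0
   0.2 1.0 -0.0 rot 1.0
   0.39 1.0 -0.0 rot 0.26
   0.45 1.0 -0.0 rot 0
   0.45 1.0 -0.0 rot 0
   0.44 1.0 -0.0 rot 0
   0.45 1.0 -0.01 rot 0
   0.34 0.77 0.0 rot 0
  -> [613.5 -17.9  75. ] 7.0
```

```bash
python3 -m inch '-1 -.8 1 0 0 0 1; -1 -.55 1 0 0 0 1; -1 -.34 1 0 0 0 1; -1 -.15 1 0 0 0 1; -1 .03 1 0 0 0 1; -1 .2 1 0 0 0 1; -1 .39 1 0 0 0 .26; -1 .45 1 0 0 0 0; -1 .45 1 0 0 0 0; -1 .45 1 0 0 0 0' && python3 -m inch '-1 .45 1 0 0 0 0; -1 .28 .77 0 0 0 0; -1 0 0 0 0 0 0; -1 0 0 0 0 0 0'; python3 plan.py 612.8 -17 30 7.05
```

```text
time_s: 24.92
ee_pos: [0.5833, 0.0306, 0.0721]
eef_rot: [-3.141, 0.001, 0.123]
force: [-0.1, 0.2, -0.5]
grip_width: 0.05
grip_force: 12.0
time_s: 25.42
ee_pos: [0.6109, -0.0179, 0.0728]
eef_rot: [-3.141, 0.001, 0.123]
force: [-0.0, 0.3, -1.8]
grip_width: 0.0496
grip_force: 12.0
at [610.9 -17.9  72.8] 7.1 t 25.4
   0.05 -0.01 1.0 rot 0
   0.01 -0.01 0.43 rot 0
  -> [612.7 -17.   29.9] 7.1
```

```bash
(python3 -m inch '-1 .05 0 .8 0 0 0; -1 0 0 .8 0 0 0; -1 0 0 .63 0 0 0; -1 0 0 0 0 0 0; -1 .07 0 0 0 0 0; -1 .05 0 0 0 0 0; -1 0 0 0 0 0 0' && python3 -m inch '-1 .05 0 0 0 0 0; -1 0 0 0 0 0 0' && python3 -m inch '-1 .05 0 0 0 0 0; -1 0 0 0 0 0 0' && python3 -m inch '-1 .05 0 0 0 0 0; -1 0 0 0 0 0 0')|egrep "pos|^force"
```

```text
ee_pos: [0.6161, -0.0179, 0.0067]
force: [-5.5, 0.4, 1.8]
ee_pos: [0.6167, -0.0179, 0.0064]
force: [-11.4, -1.2, 4.9]
ee_pos: [0.6175, -0.0178, 0.0062]
force: [-14.0, -1.9, 4.6]
ee_pos: [0.6186, -0.0176, 0.0059]
force: [-17.3, -2.3, 3.9]
```

```bash
(python3 -m inch '.3 -.07 0 0 0 0 0; .3 0 0 0 0 0 0; .3 0 0 -.5 0 0 0; .3 0 0 -.6 0 0 0; -1 0 -.9 0 0 0 0; -1 0 -.8 0 0 0 0; -1 0 0 0 0 0 0; -1 0 0 .6 0 0 0; -1 0 0 .5 0 0 0; -1 0 0 0 0 0 0' && python3 -m inch '-1 0 .3 0 0 0 0; -1 0 .3 0 0 0 0; -1 0 .3 0 0 0 0; -1 0 .3 0 0 0 0; -1 0 .3 0 0 0 0; -1 0 .3 0 0 0 0; -1 0 .15 0 0 0 0;-1 0 0 0 0 0 0' && python3 -m inch '-1 0 .08 0 0 0 0;-1 0 0 0 0 0 0' && python3 -m inch '-1 0 .06 0 0 0 0;-1 0 0 0 0 0 0')|egrep "pos|^force"
```

```text
ee_pos: [0.6116, 0.0324, 0.0042]
force: [0.8, 0.0, -0.1]
ee_pos: [0.6198, -0.0254, 0.0063]
force: [0.6, 0.2, 0.9]
ee_pos: [0.62, -0.0274, 0.0061]
force: [0.2, 0.1, 2.1]
ee_pos: [0.6202, -0.0293, 0.0062]
force: [0.0, 0.3, 0.5]
```

```bash
(python3 -m inch '-1 0 .06 0 0 0 0;-1 0 0 0 0 0 0' && python3 -m inch '-1 0 .05 0 0 0 0;-1 0 0 0 0 0 0' && python3 -m inch '-1 0 .04 0 0 0 0;-1 0 0 0 0 0 0')|egrep "pos|^force"; python3 hold.py wrist
```

```text
ee_pos: [0.6205, -0.0312, 0.0062]
force: [-0.3, 0.5, 2.3]
ee_pos: [0.6207, -0.0326, 0.0062]
force: [0.3, -0.0, 0.4]
ee_pos: [0.6208, -0.0338, 0.0062]
force: [-0.3, -0.1, 0.1]
gold rail [-27.9  25.4] [50.1 48.4] deg 89.9 px [488, 213, 93, 71, 1649]
copper rail [-27.4 126. ] [49.2 47.7] deg 89.9 px [336, 213, 81, 70, 788]
copper rail [-28.3 125.9] [32.7 32.5] deg 1.4 px [349, 226, 52, 48, 1969]
```

```bash
(python3 -m inch '-1 0 .04 0 0 0 0;-1 0 0 0 0 0 0' && python3 -m inch '-1 0 .03 0 0 0 0;-1 0 0 0 0 0 0' && python3 -m inch '-1 0 .03 0 0 0 0;-1 0 0 0 0 0 0')|egrep "pos|^force"; python3 hold.py wrist
```

```text
ee_pos: [0.621, -0.0349, 0.0062]
force: [-0.3, 0.3, 0.0]
ee_pos: [0.621, -0.0353, 0.0062]
force: [-0.7, 4.7, 1.5]
ee_pos: [0.621, -0.0355, 0.0062]
force: [-2.1, 9.2, 1.6]
gold rail [-27.8  25.3] [50.2 48.4] deg 90.0 px [486, 213, 93, 71, 1685]
copper rail [-27.5 124.8] [49.1 47.6] deg 90.0 px [335, 213, 81, 70, 771]
copper rail [-28.4 124.4] [32.6 33.1] deg 0.0 px [348, 226, 53, 48, 1973]
```

All three are in contact: the gold and copper centres are 99.5 mm apart along the row, against 100 nominal. I'll press each gently from the front to make sure its back is flush with the ledge.

```bash
(python3 -m inch '-1 0 -.3 0 0 0 0; -1 -.8 0 0 0 0 0; -1 -.8 0 0 0 0 0; -1 0 .7 0 0 0 0; -1 0 .7 0 0 0 0; -1 0 0 0 0 0 0; -1 .2 0 0 0 0 0; -1 .1 0 0 0 0 0; -1 0 0 0 0 0 0' && python3 -m inch '-1 .06 0 0 0 0 0;-1 0 0 0 0 0 0' && python3 -m inch '-1 .06 0 0 0 0 0;-1 0 0 0 0 0 0')|egrep "pos|^force"; python3 plan.py 587.5 -73.5 6.2 7.05
```

```text
ee_pos: [0.5868, -0.0737, 0.0061]
force: [-0.7, 0.1, 0.8]
ee_pos: [0.5882, -0.0738, 0.0062]
force: [-1.6, 0.7, 0.3]
ee_pos: [0.5885, -0.0738, 0.0061]
force: [-12.4, -0.5, 9.2]
at [588.5 -73.8   6.1] 7.0 t 33.0
   -0.03 -0.01 -0.0 rot 0
  -> [587.6 -73.6   6.1] 7.0
```

```bash
(python3 -m inch '-1 -.3 0 0 0 0 0; -1 0 .85 0 0 0 0; -1 0 .82 0 0 0 0; -1 0 0 0 0 0 0; -1 .2 0 0 0 0 0; -1 0 0 0 0 0 0' && python3 -m inch '-1 .06 0 0 0 0 0;-1 0 0 0 0 0 0' && python3 -m inch '-1 .05 0 0 0 0 0;-1 0 0 0 0 0 0'&& python3 -m inch '-1 -.3 0 0 0 0 0; -1 0 .85 0 0 0 0; -1 0 .82 0 0 0 0; -1 0 0 0 0 0 0; -1 .19 0 0 0 0 0; -1 0 0 0 0 0 0' && python3 -m inch '-1 .06 0 0 0 0 0;-1 0 0 0 0 0 0' && python3 -m inch '-1 .05 0 0 0 0 0;-1 0 0 0 0 0 0')|egrep "pos|^force"; python3 hold.py wrist; python3 hold.py top
```

```text
ee_pos: [0.5936, -0.1229, 0.0063]
force: [-0.2, -0.9, 0.3]
ee_pos: [0.5947, -0.1232, 0.0061]
force: [-3.7, -0.1, 1.2]
ee_pos: [0.5949, -0.1232, 0.0061]
force: [-15.0, -0.3, 9.6]
ee_pos: [0.5998, -0.1729, 0.0062]
force: [-0.7, 0.2, -0.8]
ee_pos: [0.6009, -0.1728, 0.0061]
force: [-2.9, 1.0, 1.9]
ee_pos: [0.6011, -0.1728, 0.006]
force: [-13.7, 1.7, 7.9]
gold rail [-26.7  24.5] [49.5 48.2] deg 90.0 px [278, 151, 86, 79, 1337]
gold rail [-47.2   5.1] [9.9 5.9] deg 90.0 px [344, 219, 17, 10, 101]
copper rail [-27.3 124. ] [49.5 48.4] deg 90.0 px [107, 152, 94, 79, 1919]
copper rail [-27.4 125.3] [34.4 33.5] deg 90.0 px [124, 165, 58, 55, 2450]
gold rail [-67.4 784.5] [167.2 243. ] deg 83.0 px [65, 163, 67, 91, 3559]
copper rail [243.2 115. ] [97.7 27.8] deg 81.4 px [313, 64, 36, 11, 84]
copper rail [223.6   6.5] [30.1 19.1] deg 33.0 px [368, 65, 9, 10, 26]
copper rail [226.5  41.2] [47.7 14.5] deg 83.3 px [349, 69, 18, 6, 44]
copper rail [213.2 -47.4] [64.5  8.7] deg 83.3 px [378, 71, 24, 4, 38]
copper rail [-26.8 124.5] [49.6 48.2] deg 89.7 px [330, 155, 20, 19, 182]
copper rail [ 25.9 717.5] [23.8 22.6] deg 39.0 px [116, 166, 10, 10, 72]
copper rail [ -9.8 833.4] [24.2 24.9] deg 86.1 px [74, 184, 10, 10, 79]
copper rail [-72.7 509.2] [48.3 48.5] deg 22.5 px [189, 186, 24, 23, 171]
copper rail [-67.3 785. ] [21.4 24.6] deg 85.9 px [94, 203, 9, 10, 72]
copper rail [-148.   619.2] [48.  49.6] deg 0.2 px [153, 220, 20, 20, 227]
copper rail [-123.3  736.8] [24.1 21.4] deg 83.1 px [113, 222, 10, 9, 69]
copper rail [-159.   851.2] [23.8 24.3] deg 86.2 px [71, 240, 10, 10, 78]
```

The pressed contact points are collinear along the rail direction, with the backs flush and the row tight. Next is the lever.

```bash
(python3 -m inch '-1 -.3 0 0 0 0 0; -1 0 0 -1 0 0 0; -1 0 0 -1 0 0 0; -1 0 0 -1 0 0 0; -1 .7 0 0 0 0 0; -1 .7 0 0 0 0 0; -1 0 0 0 0 0 0; -1 0 0 0 0 0 0')|egrep "pos|^force"; python3 hold.py wrist pics/w7.png; python3 - <<'E'
from h import *
c=camera("top");W=cloud(c);im=c["img"].astype(int)
o=(im[...,2]>1.7*im[...,0])&(im[...,2]>70);o[:, :370]=0;o[:,402:]=0;o[:140]=0;o[170:]=0
ys,xs=np.nonzero(o);print(len(xs),(np.nanmedian(W[ys,xs],0)*1000).round(1) if len(xs) else "")
E
```

```text
ee_pos: [0.6348, -0.1692, 0.096]
force: [0.1, 0.3, 0.4]
gold rail [-27.1  24.5] [49.1 47.1] deg 89.9 px [294, 178, 54, 50, 518]
gold rail [-47.1   5.6] [10.4  7. ] deg 89.9 px [335, 220, 12, 8, 50]
copper rail [-27.5 124.2] [49.2 48.2] deg 89.7 px [183, 178, 58, 51, 747]
copper rail [-27.6 125.3] [33.6 31.7] deg 89.9 px [193, 187, 37, 34, 985]
0
```

View pics/w7.png

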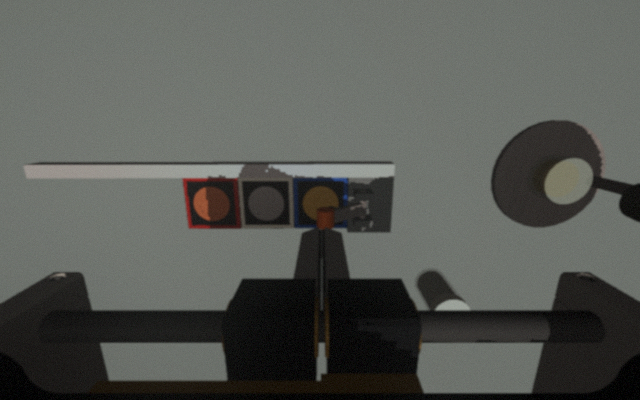

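The row is tight: copper at (211,203), silver at (266,203), gold at (320,203) against the head. The knob at (325,217) is right under the fingertips, so I'll press down.

```bash
(python3 -m inch '-1 0 -.05 .8 0 0 0; -1 0 0 .3 0 0 0; -1 0 0 .2 0 0 0; -1 0 0 .2 0 0 0; -1 0 0 .2 0 0 0; -1 0 0 0 0 0 0' && python3 -m inch '-1 0 0 .15 0 0 0; -1 0 0 .1 0 0 0; -1 0 0 0 0 0 0')|egrep "pos|^force"
```

```text
ee_pos: [0.6355, -0.166, 0.046]
force: [-0.4, -0.7, 0.5]
ee_pos: [0.6351, -0.1679, 0.0374]
force: [0.2, -0.0, 0.1]
```

```bash
(python3 -m inch '-1 0 0 .1 0 0 0; -1 0 0 0 0 0 0' && python3 -m inch '-1 0 0 .05 0 0 0; -1 0 0 0 0 0 0')|egrep "pos|^force"; python3 hold.py wrist pics/w8.png;
```

```text
ee_pos: [0.6351, -0.1677, 0.0345]
force: [-0.7, -0.2, -0.4]
ee_pos: [0.6352, -0.1676, 0.0332]
force: [0.1, -0.8, -0.2]
gold rail [-26.6  24.5] [46.2 49.9] deg 1.1 px [287, 197, 71, 62, 716]
gold rail [-45.2   3.2] [ 6.8 10.2] deg 84.3 px [346, 246, 11, 13, 80]
copper rail [-26.9 124.1] [49.3 47.6] deg 89.9 px [145, 197, 76, 63, 1159]
copper rail [-27.4 125.7] [33.2 34. ] deg 27.1 px [158, 208, 49, 44, 1619]
```

View pics/w8.png

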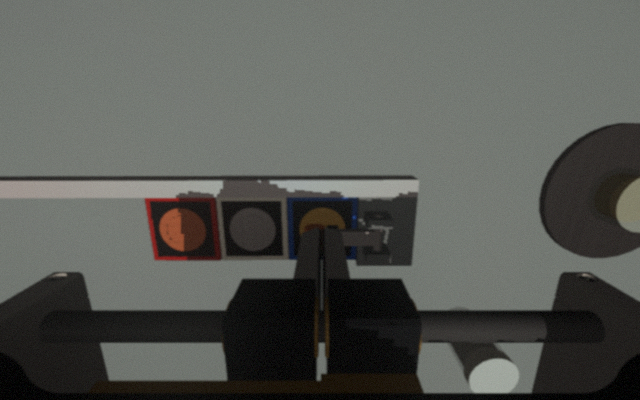

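The lever arm now lies nearly level at (355,240) over the gold holder. I won't view any more pictures. I'll press to the stop by force.

```bash
(python3 -m inch '-1 0 0 .05 0 0 0; -1 0 0 0 0 0 0' && python3 -m inch '-1 0 0 .05 0 0 0; -1 0 0 0 0 0 0' )|egrep "pos|^force"
```

```text
ee_pos: [0.6355, -0.1676, 0.0324]
force: [-1.9, 0.8, 5.7]
ee_pos: [0.6357, -0.1677, 0.0319]
force: [-5.2, 1.8, 13.7]
```

The stop is at z ≈ 32.5 mm, where 33 was expected, so the lever is fully down. I'll retreat, check by numbers and hand in.

```bash
(python3 -m inch '-1 0 0 -.5 0 0 0; -1 0 0 -1 0 0 0; -1 0 0 -1 0 0 0; -1 -1 0 -1 0 0 0; -1 -1 0 0 0 0 0; -1 -1 0 0 0 0 0; -1 -1 0 0 0 0 0; -1 0 0 0 0 0 0; -1 0 0 0 0 0 0')|egrep "time|pos|^force"; python3 hold.py top | grep -E "rail \[-2[0-9]"; python3 - <<'E'
from h import *
c=camera("top");W=cloud(c);im=c["img"].astype(int)
o=(im[...,2]>1.7*im[...,0])&(im[...,2]>60);o[:, :368]=0;o[:,402:]=0;o[:140]=0;o[170:]=0
ys,xs=np.nonzero(o);q=W[ys,xs]*1000;t=q[q[:,2]>18];print("orange",len(t),np.nanmedian(t,0).round(1) if len(t) else "")
H=(W[...,2]>.006).astype(np.uint8);n,l,s,ce=cv2.connectedComponentsWithStats(H)
for i in range(1,n):
    if 100<s[i,4]<400: print(ce[i].round(0),(np.nanmedian(W[l==i],0)*1000).round(0))
E
```

```text
time_s: 40.02
ee_pos: [0.5168, -0.1824, 0.1357]
force: [0.2, -0.4, 0.3]
gold rail [-26.7  24.8] [48.6 47.9] deg 1.8 px [366, 151, 20, 19, 90]
copper rail [-26.8 125.6] [47.2 48.3] deg 89.5 px [330, 155, 19, 19, 166]
orange 31 [ 635.8 -162.4   30.3]
[178. 150.] [655. 370.  38.]
[200. 197.] [530. 307.  11.]
[162. 230.] [441. 407.  11.]
[221. 246.] [399. 238.  54.]
[306. 261.] [361.  19.  34.]
```

```bash
python3 -c "
from station import ticket
print(ticket.hand_in())"
```

```text
the job is handed in; nothing more can be done
None
```

I handed the job in at about 40 s, and no verdict came back: the gold, silver and copper row is made flush against the ledge and head, and the lever was then pressed to its stop. The cup, loupe and one coin tube still measured in place, the other two tubes weren't picked up in the last check, and I viewed 11 pictures, one over the limit of 10.

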